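Move the painted dial from the turntable to the drying rack

TASK

Slide the tall arched clock dial straight up out of its slotted holder on the freely spinning painting turntable, and stand it on edge between the dowels of an empty bay of the drying rack, fully down on the board and about centred across it. Lower it in rather than dropping it, do not set the turntable whirling, leave the small square dial in its holder on the turntable, and leave the blank already in the rack, the bottle and the stone where they are.

Things in the scene. Friction and masses are not known exactly. Their poses are not given: they have to be found in the camera images.
- arched_dial: the dial to move: cream-painted wooden clock dial with a round-arched top, 84 wide, 120 high at the crown (arch radius 42), 9 thick, about 90 g, standing on edge in its holder. Origin: middle of its bottom edge; z up along its height, x through its thickness, y along its width. The painted strokes are on the -x face; either face may point either way in the rack
- small_dial: cream square-topped dial, 70 wide, 72 high, 9 thick, standing in the other holder; stays there. Origin: middle of its bottom edge; z up, x through its thickness
- turntable: turntable on a fixed round foot. Origin: centre of the foot's underside on the bench, on the spin axis. Its round dark steel platter, 210 diameter, is 12 thick with its top 52 above the bench and turns almost without friction
- platter (a joint): angle of the platter about the vertical, rad, 0 at the start, counter-clockwise from above positive, no end stops
- tall_holder (a point): centre of the slot floor of the arched dial's wooden holder, 56 above the bench and 58 from the spin axis; turns with the platter. Its x axis points outward from the spin axis, along the slot; the dial's width runs along the slot. Slot 12 wide, 30 deep, 70 long, open at the ends; cheeks 12 thick, their tops 86 above the bench
- small_holder (a point): the same for the small dial's holder, on the far side of the spin axis (slot 56 long); its x axis is along the slot
- rack: wooden drying rack fixed to the bench: board 190 (x) by 120 (y) by 16 high with three bays side by side along x, 60 apart. Each bay is the 18 wide gap between two pairs of upright dowels (8 diameter, at 13 either side of the bay in x and 25 either side in y, tops 76 above the bench). Origin: centre of the board's underside
- bay0 (a point): centre of the bay at rack x = -60, on the board's top face; axes as the rack's. A dial standing in the bay has its width along y. Empty at the start
- bay1 (a point): centre of the middle bay, likewise. Empty at the start
- bay2 (a point): centre of the bay at rack x = +60, likewise. Occupied by the blank
- blank: bare plywood rectangle 80 wide, 85 high, 9 thick standing in one end bay of the rack; leave it. Origin: middle of its bottom edge
- bottle: brown glass bottle, 52 diameter, 130 high, standing on the bench; origin under its centre
- stone: grey round stone weight, 72 diameter, 38 high, on the bench; origin under its centre
There are look-alikes about, which are no part of the job. Leave any black or purple look-alike of the small_dial alone.

How it is judged:
By the outcome, as a careful person would: the job done as asked, in the order asked, and still so for the second after the job is handed in, with the robot touching nothing.
It also fails if it takes over 45 s, if anything falls off the work surface, if the arm or the gripper's body presses on something with over 40 N, if the wrist force passes 120 N, or if a joint passes its speed limit or range.

ROBOT

A 7-joint arm with a two-finger parallel gripper is mounted at the origin on the work surface. World frame = base frame: x ahead of the robot, y to its left, z up, the work surface at z = 0. Lengths are in mm, angles in rad, forces in N, time in s.
With the tool pointing down it reaches from about 425 to 875 mm from the base axis. Payload 8.4 kg.
Tool frame: the origin (TCP) lies midway between the tips of the shut fingers; the grasp point (between the pads) lies 19 mm behind it; z points along the fingers, y is the direction in which the jaws open and shut (so a half turn about z gives the same grasp; the last joint's range is limited). The gripper opens to 87 mm and grips with 3 to 60 N. Pads are 19 mm wide; open, the fingers measure 117 mm over their backs; the gripper's body (75 mm by 190 mm) begins 51 mm behind the grasp point.
Start: joints at [-1.317, 0.333, 0.04, 1.465, -0.013, 1.343, -0.059], TCP at [224.592, 609.936, 222.546] pointing down, gripper open.
Joint ranges: [-2.58, 2.58], [-0.38, 2.09], [-1.3, 1.39], [0.25, 2.4], [-1.5, 4.64], [0.08, 2.09], [-2.65, 2.65]. Speed limits (rad/s): [2.22, 2.22, 2.79, 2.79, 3.14, 3.14, 3.14].

INTERFACE

Orientations are given as a 3x3 rotation matrix whose columns are the frame's x, y, z axes.
In Python, from workcell import manip, solve_ik, imaging, ticket, status gives the robot as it stands. Calls block until the motion is done:
- manip.move_ptp(position, orientation): joint-space move of the TCP to a pose.
- manip.move_l(position, orientation=None, vel=150, max_force=None): straight line of the TCP; orientation=None keeps the orientation; vel is the mean speed in mm/s. With max_force (N) it stops when the force on the tool has changed by that much, and returns True; else False.
- manip.goto_joints(angles): joint-space move.
- manip.set_gripper(opening, newtons=None): finger opening in mm; newtons is the grip in N (None keeps the last); returns when the fingers have stopped.
- manip.sleep(seconds).
- solve_ik(position, orientation): joint angles nearest the present ones, or None.
- imaging.grab_frame(name): name is "scene" or "top" or "wrist"; returns a dict with "color" (480x640x3 uint8, red, green, blue), "vertical_fov" (degrees; the focal length in pixels is half the picture's height over the tangent of half this angle, whatever the lens; pixels are square), "cx", "cy" (the principal point, pixels), "dist" ([k1, k2, p1, p2, k3] as OpenCV has them; the pictures are not rectified), "rvec" (rotation vector, rad) and "tvec" (3), from world to camera coordinates, as OpenCV has them; the wrist camera has in their place "mount" (4x4, takes a point from camera to tool coordinates, whose origin is the TCP and whose axes are the flange's). Camera axes: x right, y down, z forward; pixel columns grow to the right and rows downward; lengths in mm; the calibration is good to about 2 mm. A picture is of the moment at which its call begins: read the wrist's pose just before it. There is no depth.
A pose or a line that the arm cannot do raises manip.PlanningError and nothing moves.
- ticket.close_job(): hands the job in, once; it reports no verdict.
Readings, each from a call of its own:
- status.get_t(): time.
- status.get_joint_pos(): joint angles.
- status.get_qd(): joint speeds.
- status.get_effort(): joint torques, N m.
- status.get_tcp_pos(): TCP position.
- status.get_tool_rot(): TCP orientation.
- status.get_wrist_force(): force on the tool from outside, world axes, zero at the start.
- status.get_ft_torque(): the same for the moment, N m.
- status.get_opening(): finger opening in mm.
Only numpy, scipy, OpenCV 4.12 (cv2) and the standard library are available. Lean on these libraries where they do the work, as an engineer would, in place of code of your own. Each camera call takes 0.05 s, during which the arm holds its last target. There are 200 camera calls.

## Working session

There is one attempt and no reset: what is moved stays moved. The work goes in short steps, each a Python script; the robot and the scene stay as the last script left them, time stands still between calls to the robot, and variables do not carry over. Pictures are saved under pics/ and viewed, about 8 in all and at most 12, crops included, and the job is handed in when it is done.

```bash
mkdir -p pics
cat > h.py <<'E'
import numpy as np, cv2
from workcell import manip, solve_ik, imaging, ticket, status
def cam(f):
    h=f["color"].shape[0]; F=h/2/np.tan(np.radians(f["vertical_fov"])/2)
    K=np.array([[F,0,f["cx"]],[0,F,f["cy"]],[0,0,1.]])
    return K,np.array(f["dist"],float)
def ext(f,pos=None,rot=None):
    # returns R,t world->cam
    if "rvec" in f: return cv2.Rodrigues(np.array(f["rvec"],float))[0],np.array(f["tvec"],float).ravel()
    T=np.eye(4);T[:3,:3]=rot;T[:3,3]=pos
    M=np.linalg.inv(T@np.array(f["mount"]));return M[:3,:3],M[:3,3]
def grab(name):
    p,r=np.array(status.get_tcp_pos()),np.array(status.get_tool_rot())
    f=imaging.grab_frame(name);K,d=cam(f);R,t=ext(f,p,r)
    return dict(img=f["color"],K=K,d=d,R=R,t=t)
def save(c,n): cv2.imwrite(f"pics/{n}.png",c["img"][:,:,::-1]); import pickle; pickle.dump(c,open(f"pics/{n}.pkl","wb"))
def load(n):
    import pickle; return pickle.load(open(f"pics/{n}.pkl","rb"))
def ray(c,uv,z):
    uv=np.array(uv,float).reshape(-1,1,2)
    n=cv2.undistortPoints(uv,c["K"],c["d"])[:,0]
    D=np.c_[n,np.ones(len(n))]@c["R"]; o=-c["R"].T@c["t"]
    z=np.broadcast_to(z,len(n)); return o+D*((z-o[2])/D[:,2])[:,None]
def proj(c,P):
    return cv2.projectPoints(np.array(P,float).reshape(-1,1,3),cv2.Rodrigues(c["R"])[0],c["t"],c["K"],c["d"])[0][:,0]
E
python3 - <<'E'
from h import *
for n in("scene","top"):
    c=grab(n);save(c,n+"0");print(n,-c["R"].T@c["t"],c["R"][2])
print(status.get_t(),status.get_tool_rot())
E
```

```text
scene [1001.56825064  -74.10296614  738.89908094] [-0.54973874  0.07302674 -0.83213846]
top [ 3.29940936e+02 -5.97854561e-02  1.26276986e+03] [ 0.17503251  0.009821   -0.98451367]
0.1 [[-9.38380930e-01  3.45602467e-01 -4.06245850e-04]
 [ 3.45602691e-01  9.38379898e-01 -1.39539191e-03]
 [-1.01037946e-04 -1.44980881e-03 -9.99998944e-01]]
```

View pics/scene0.png

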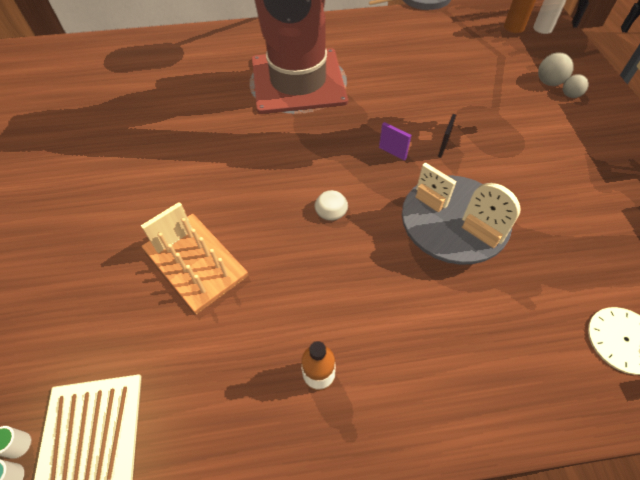

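View pics/top0.png

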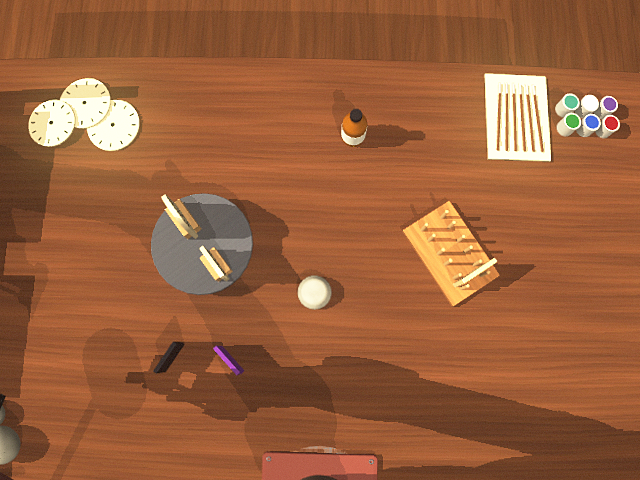

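Candidates: the arched dial is cream, round-topped and in its holder, at scene (492,210) / top (180,215). The small dial is at scene (436,185). The purple and black look-alikes are at scene (396,142) and (447,135). The flat round dials are at top (85,115), and the blank is at scene (168,230). By the description I choose scene (492,210), and will check it in a close crop together with the rack.

Run:
```python
from h import *
s=load("scene0");t=load("top0")
print("platter top edges",ray(t,[[151,244],[253,244],[202,194],[202,294]],52).round())
print("rack corners",ray(t,[[450,200],[403,230],[457,305],[499,272]],16).round())
print("dial crown scene",ray(s,[[495,186]],176).round(), "top ends",ray(t,[[164,196],[190,235]],150).round())
a=cv2.resize(t["img"][170:310,130:270],(400,400),interpolation=3);b=cv2.resize(t["img"][185:315,390:520],(400,400),interpolation=3)
e=cv2.resize(s["img"][150:270,395:535],(466,400),interpolation=3);g=cv2.resize(s["img"][190:320,130:260],(334,334),interpolation=3)
im=np.zeros((800,800,3),np.uint8);im[:400,:400]=a;im[:400,400:]=b;im[400:,:466]=e;im[400:734,466:]=g
cv2.imwrite("pics/crop.png",cv2.resize(im,(600,600),interpolation=3)[:,:,::-1])
```

```text
platter top edges [[524. 355.  52.]
 [530. 145.  52.]
 [632. 256.  52.]
 [425. 243.  52.]]
rack corners [[ 641. -264.   16.]
 [ 574. -163.   16.]
 [ 419. -276.   16.]
 [ 490. -366.   16.]]
dial crown scene [[566. 276. 176.]] top ends [[602. 308. 150.]
 [528. 253. 150.]]
```

View pics/crop.png

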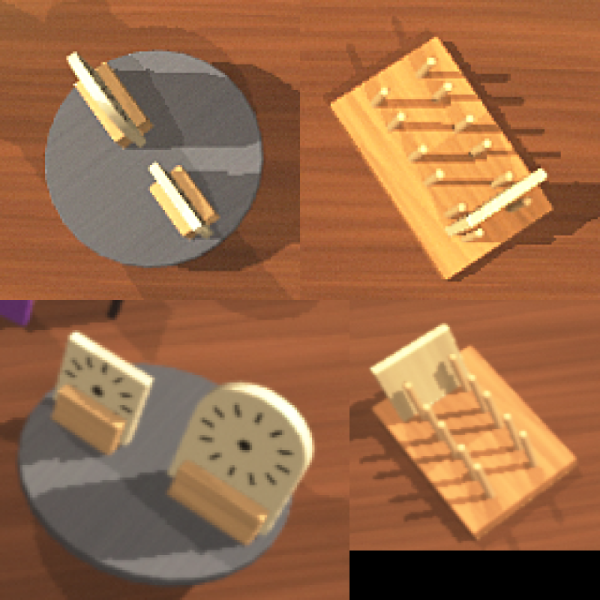

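The crop shows the pale arched dial standing in its holder, strokes facing the scene camera, beside the square-topped one. Its top edge runs radially at about 36°. The blank stands in the near end of the rack, so bay0 is the far end, near (580,-232). Next I hover over the dial for a close look.

```bash
cat >> h.py <<'E'
def Rz(th):  # tool down, jaws (tool y) perpendicular to heading th; tool x = -(cos,sin)
    c,s=np.cos(th),np.sin(th); return np.array([[-c,-s,0],[-s,c,0],[0,0,-1.]])
E
python3 - <<'E'
from h import *
for th in(36,216):
    for p in([575,284,330],[580,-232,300]):
        q=solve_ik(p,Rz(np.radians(th))); print(th,p,None if q is None else np.round(q,2))
manip.move_l([300,520,330]) if solve_ik([300,520,330],status.get_tool_rot()) is not None else None
manip.move_ptp([545,262,330],Rz(np.radians(36)))
c=grab("wrist");save(c,"w1");print(-c["R"].T@c["t"],c["R"][2],status.get_t(),status.get_joint_pos())
E
```

```text
36 [575, 284, 330] [-0.71  0.29  0.24  1.32 -0.07  1.54  1.72]
36 [580, -232, 300] [ 0.98  0.38 -0.91  1.37  0.3   1.53  2.29]
216 [575, 284, 330] [-0.94  0.31  0.55  1.33 -0.16  1.54 -1.35]
216 [580, -232, 300] [-0.43  0.36  1.    1.44 -0.31  1.5  -0.38]
[476.46100337 215.18184771 492.52124582] [ 0.24351851  0.17625104 -0.95374751] 2.7917 [-0.76082053  0.20843551  0.28797584  1.41735023 -0.05926508  1.52469295
  1.72459332]
```

View pics/w1.png

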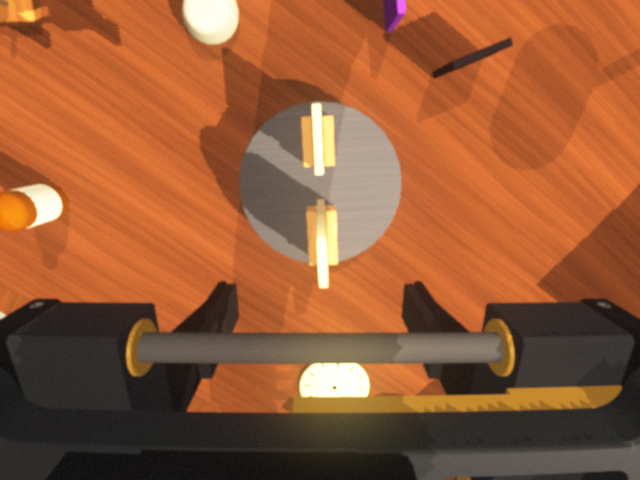

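The wrist view shows the platter centred near (320,182). The arched dial's top edge runs from (320,200) to (323,288), with its holder cheeks at u about 311 and 334. I'll fit the platter, dial and slot, then overlay the fit.

Run:
```python
from h import *
from scipy.optimize import least_squares
c=load("w1")
e=ray(c,[[240,183],[401,183],[320,101],[277,251],[365,251]],52)[:,:2]
r=least_squares(lambda p:np.hypot(*(e-p).T)-105,[528,250]);print("platter",r.x,r.fun.round(1))
C=r.x
a=np.linspace(0,np.pi,40)
def arch(p):  # x,y,th
    rr=42*np.cos(a);return np.c_[p[0]+rr*np.cos(p[2]),p[1]+rr*np.sin(p[2]),134+42*np.sin(a)]
def f(p):
    q=proj(c,arch(p));i,j=q[:,1].argmin(),q[:,1].argmax()
    return [q[i,0]-320.5,q[i,1]-200,q[j,0]-323,q[j,1]-288]
r=least_squares(f,[575,284,.63],diff_step=1e-3,x_scale=[50,50,.5]);p=r.x;print("dial",p,np.degrees(p[2]),np.round(r.fun,1),"radius",p[:2]-C,np.hypot(*(p[:2]-C)),np.degrees(np.arctan2(*(p[:2]-C)[::-1])))
# holder cheek top corners approx (z=86)
h=ray(c,[[307,207],[337,207],[309,265],[338,264]],86);print("holder pts",h.round(1),h.mean(0))
im=c["img"].copy()
for x in proj(c,arch(p)): cv2.circle(im,tuple(int(v) for v in x.round()),0,(255,0,0),-1)
u=np.array([np.cos(p[2]),np.sin(p[2])]);n=np.array([-u[1],u[0]])
H=np.r_[C+58*u,0]
for s in(-1,1):
  for k in(6,18):
    for l in np.linspace(-35,35,15):
      x=proj(c,[[*(C+(58+l)*u+s*k*n),86]])[0];cv2.circle(im,tuple(int(v) for v in x.round()),0,(0,0,255),-1)
cv2.imwrite("pics/o1.png",cv2.resize(im[90:300,230:410],None,fx=3.5/1.3,fy=3.5/1.3,interpolation=0)[:,:,::-1])
```

```text
platter [529.28330926 254.37255953] [-1.3 -1.7 -0.4 -0.7 -0. ]
dial [567.95858322 283.94759184   0.658272  ] 37.71620741100276 [ 0.2  5.7 -0.2 -6.2] radius [38.67527396 29.57503231] 48.687363373892346 37.40519099608013
holder pts [[553.5 251.6  86. ]
 [532.2 280.9  86. ]
 [613.1 297.1  86. ]
 [590.4 326.1  86. ]] [572.31817977 288.92459238  86.        ]
```

View pics/o1.png

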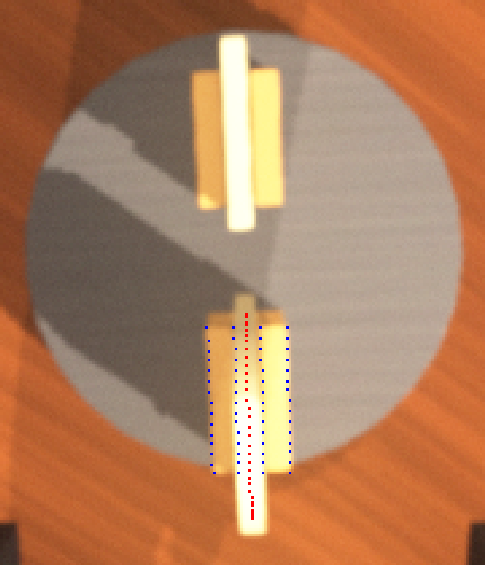

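Run:
```python
from h import *
from scipy.optimize import least_squares
c=load("w1");C=np.array([529.3,254.4])
a=np.linspace(0,np.pi,60)
def out(p):
    rr=np.r_[42*np.cos(a),-42];z=np.r_[134+42*np.sin(a),56]
    return np.c_[p[0]+rr*np.cos(p[2]),p[1]+rr*np.sin(p[2]),z]
def f(p):
    q=proj(c,out(p));i,j=q[:,1].argmin(),q[:,1].argmax()
    return [q[i,0]-321,q[i,1]-199.5,q[j,0]-323.5,q[j,1]-288.5]
r=least_squares(f,[575,284,.63],diff_step=1e-3,x_scale=[50,50,.5]);p=r.x
d=p[:2]-C;print("dial",p,np.degrees(p[2]),np.round(r.fun,1),np.hypot(*d),np.degrees(np.arctan2(d[1],d[0])))
```

```text
dial [573.93158351 289.10344904   0.66070129] 37.85539527988842 [ 0.   0.1 -0.  -0.1] 56.53589675646422 37.866980195358536
```

Run:
```python
from h import *
R=Rz(np.radians(37.9));x,y=574.3,289.4
for th in(126,-54):
    q=solve_ik([580,-232,240],Rz(np.radians(th)));print(th,None if q is None else np.round(q,2))
manip.move_ptp([x,y,230],R)
manip.set_gripper(40,12)
print("stopped",manip.move_l([x,y,132],vel=80,max_force=6))
print(status.get_tcp_pos(),status.get_wrist_force())
manip.set_gripper(20); manip.set_gripper(0,12)
print(status.get_opening(),status.get_wrist_force(),status.get_ft_torque(),status.get_t())
c=grab("wrist");save(c,"w2");save(grab("top"),"top2")
```

```text
126 [-0.55  0.5   1.22  1.55 -0.47  1.43 -1.82]
-54 [-0.37  0.36  0.88  1.54 -0.28  1.38  1.17]
stopped False
[574.64835447 289.5712963  132.65513232] [-0.32501088 -1.01369721  0.41391797]
8.74632090789907 [-0.37211139  1.13611688 -0.85404571] [ 0.07264022  0.07039779 -0.05221829] 6.7583
```

View pics/w2.png

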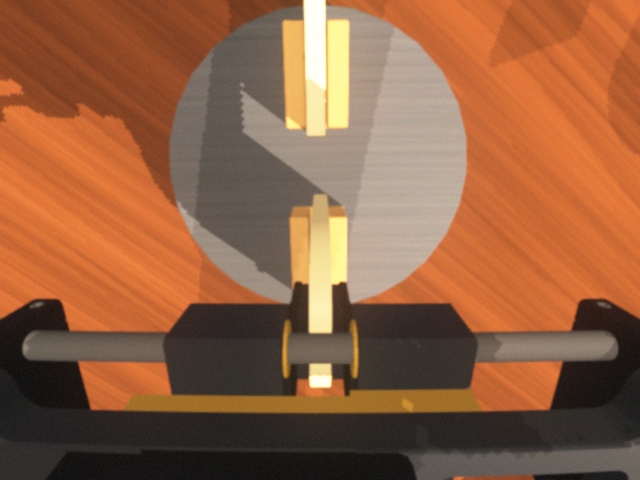

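The grip is on the dial: opening 8.75 mm against a 9 mm thickness, held centrally between the pads, with the platter unmoved. Now I lift slowly and carry it to the rack.

Run:
```python
from h import *
p=np.array(status.get_tcp_pos())
print(manip.move_l(p+[0,0,45],vel=40,max_force=10))
print(status.get_wrist_force(),status.get_opening())
manip.move_l([p[0],p[1],265],vel=120)
save(grab("scene"),"scene3")
manip.move_ptp([560,-220,265],Rz(np.radians(-54)))
print(status.get_tcp_pos(),status.get_opening(),status.get_t())
manip.sleep(.3);save(grab("wrist"),"w3")
a=load("scene3")["img"][60:300,340:600]; b=load("w3")["img"]
im=np.zeros((480,800,3),np.uint8);im[:,:,:]=0
im[:369,:400]=cv2.resize(a,(400,369)); 
cv2.imwrite("pics/s3.png",im[:369,:400,::-1])
```

```text
False
[-0.4888541   0.78037311 -0.9026547 ] 8.831138882095102
[ 560.77569719 -218.33283296  264.7799798 ] 8.568631771827254 10.9167
```

View pics/w3.png

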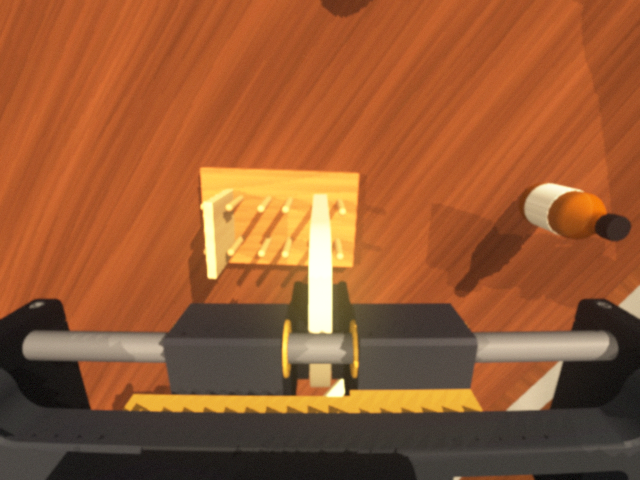

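View pics/s3.png

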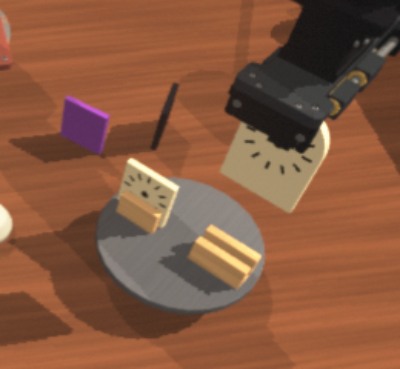

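The dial is held upright, the tall holder is empty and the small dial is still in place. In the wrist view the rack board's corners are at (201,167), (359,172), (354,268) and (206,262). I'll fit the rack pose from the wrist corners and from the dowel tops in the top view, and compare the two.

Run:
```python
from h import *
from scipy.optimize import least_squares
t=load("top0");w=load("w3")
d=np.array([(432,62),(446,89),(468,120),(488,144),(383,92),(400,117),(421,149),(438,176)],float)
uv=np.c_[390+(d[:,0]-300)*130/300,185+d[:,1]*130/300]
X=[-73,-47,-13,13]
# rack x points to (-.81,-.59); y = z cross x = (.59,-.81)
L=np.array([(x,25,76) for x in X]+[(x,-25,76) for x in X],float)
cn=np.array([[641,-264]])
def T(p,L):
    c,s=np.cos(p[2]),np.sin(p[2]);return np.c_[p[0]+c*L[:,0]-s*L[:,1],p[1]+s*L[:,0]+c*L[:,1],L[:,2]]
def fit(c,uv,L):
    r=least_squares(lambda p:(proj(c,T(p,L))-uv).ravel(),[531,-267,np.radians(216)],x_scale=[50,50,.3])
    p=r.x;print(p[:2],np.degrees(p[2]),"bay0",T(p,np.array([[-60,0,16.]]))[0],"res\n",r.fun.reshape(-1,2).round(1).tolist());return p
p1=fit(t,uv,L)
# bay0 far end is right side of wrist image (world +heading rackwards)
print(ray(w,[[201,167],[359,172],[354,268],[206,262]],16).round())
p2=fit(w,np.array([[201,167],[359,172],[354,268]],float),np.array([[95,-60,16],[-95,-60,16],[-95,60,16.]]))
dw=np.array([[x,y,76] for x in(-73,-47,-13,13,47) for y in(-25,25)],float)
im=w["img"].copy()
for p,col in((p1,(255,0,0)),(p2,(0,0,255))):
  for q in proj(w,T(p,dw)): cv2.circle(im,tuple(int(v) for v in q.round()),1,col,-1)
cv2.imwrite("pics/o3.png",cv2.resize(im[150:300,190:370],None,fx=4,fy=4,interpolation=3)[:,:,::-1])
```

```text
[ 526.23906502 -263.08226164] 213.35539634361072 bay0 [ 576.35563395 -230.09242201   16.        ] res
 [[-0.6, 0.1], [0.6, -0.8], [0.5, -0.1], [-1.0, 0.4], [0.2, 0.0], [-0.0, 0.0], [0.3, 0.5], [0.1, -0.3]]
[[ 418. -265.   16.]
 [ 573. -159.   16.]
 [ 644. -260.   16.]
 [ 484. -366.   16.]]
[ 529.79395331 -262.18537315] 213.9752727389119 bay0 [ 579.55068296 -228.65526944   16.        ] res
 [[-0.7, 0.3], [1.1, 0.8], [-0.4, -1.2]]
```

View pics/o3.png

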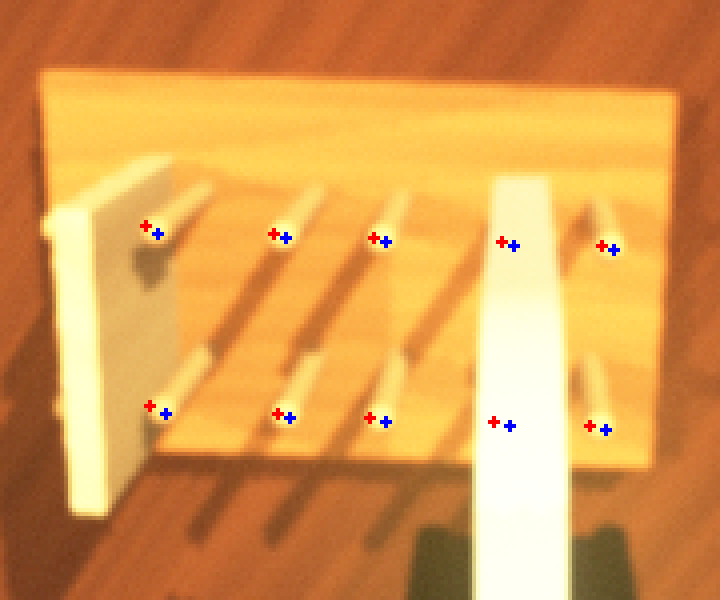

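Both fits agree to within 3.5 mm, and the visible dowel tops lie midway between them. That gives bay0 at about (578,-229.5) with rack x at 213.7°. I'll go above it and check once from close by before lowering.

Run:
```python
from h import *
R=Rz(np.radians(-56.3));x,y=578,-229.5
w=load("w3");hd=np.array([np.cos(np.radians(-54)),np.sin(np.radians(-54))])
print("dial inner bottom predicted px",proj(w,[[*(np.array([560.8,-218.3])-42*hd),188]]))
manip.move_l([x,y,265],R,vel=100);manip.move_l([x,y,175],vel=100);manip.sleep(.4)
print(status.get_tcp_pos(),status.get_tool_rot().round(3),status.get_t())
w=grab("wrist");save(w,"w4");im=w["img"].copy()
cv2.imwrite("pics/o4.png",cv2.resize(im[100:350,170:450],None,fx=2.4,fy=2.4,interpolation=3)[:,:,::-1])
```

```text
dial inner bottom predicted px [[321.77337542 195.71225098]]
[ 578.05142721 -229.52230189  175.16339014] [[-0.555  0.832  0.   ]
 [ 0.832  0.555  0.   ]
 [-0.     0.    -1.   ]] 13.0667
```

View pics/o4.png

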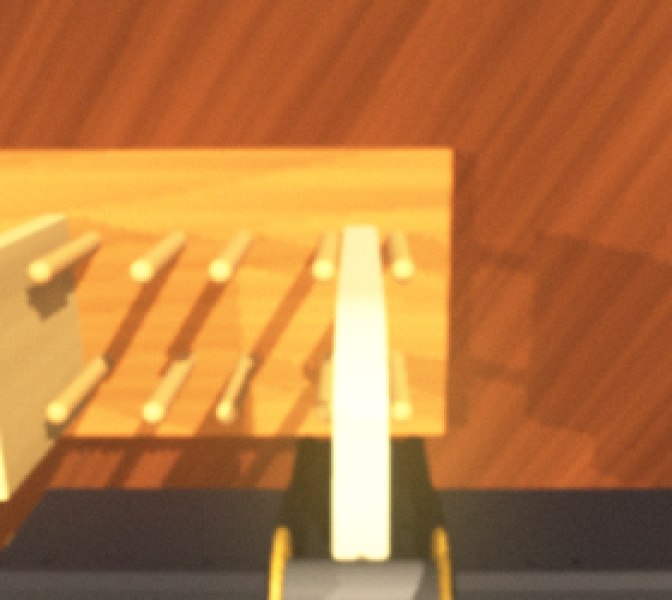

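Run:
```python
from h import *
w=load("w4")
k=lambda a:np.c_[170+np.array(a)[:,0]/2.4,100+np.array(a)[:,1]/2.4]
P=ray(w,k([[323,270],[401,270],[402,410]]),76);print("dowels",P.round(1),np.linalg.norm(np.diff(P,axis=0),axis=1))
c=(P[0]+P[2])/2;print("bay0",c)
# dial bottom inner edge, z=TCP-76.6
I=ray(w,k([[361,227]]),98.6)[0];h=np.array([.555,-.832]);print("dial centre from inner edge",I[:2]+42*h)
```

```text
dowels [[ 553.8 -215.    76. ]
 [ 575.  -200.9   76. ]
 [ 603.1 -241.2   76. ]] [25.40345634 49.18283796]
bay0 [ 578.47206286 -228.1151992    76.        ]
dial centre from inner edge [ 577.45020834 -228.11533747]
```

The dowel spacing checks out at 25.4 and 49.2 mm (26 and 50 given). The dial and bay centres agree within about 1 mm, so I lower it in.

Run:
```python
from h import *
x,y=578.2,-229.5
print(manip.move_l([x,y,102],vel=60,max_force=8),status.get_tcp_pos()[2])
print(manip.move_l([x,y,87],vel=15,max_force=4),status.get_tcp_pos(),status.get_wrist_force(),status.get_t())
```

```text
False 102.43682819515176
True [ 578.27217171 -229.56311963   91.72167258] [0.674672   0.32579805 3.37705947] 15.175
```

Contact came at TCP z 91.7, against 92.6 expected, so the dial is on the board. I release and back off upward.

Run:
```python
from h import *
manip.set_gripper(16);manip.set_gripper(30)
p=np.array(status.get_tcp_pos())
print(manip.move_l([p[0],p[1],200],vel=60,max_force=5))
manip.move_l([p[0],p[1],300],vel=150)
manip.move_ptp([470,60,330],Rz(np.radians(-40)))
manip.sleep(.5);print(status.get_t(),status.get_tcp_pos())
s=grab("scene");save(s,"s5");t=grab("top");save(t,"t5")
im=np.zeros((600,800,3),np.uint8)
im[:300,:400]=cv2.resize(s["img"][180:330,110:310],(400,300),interpolation=3)
im[300:,:400]=cv2.resize(s["img"][120:285,370:590],(400,300),interpolation=3)
im[:300,400:]=cv2.resize(t["img"][180:330,370:570],(400,300),interpolation=3)
im[300:,400:]=cv2.resize(t["img"],(400,300),interpolation=3)
cv2.imwrite("pics/f5.png",im[:,:,::-1])
```

```text
False
20.7 [470.05778206  59.85257438 329.94962044]
```

View pics/f5.png

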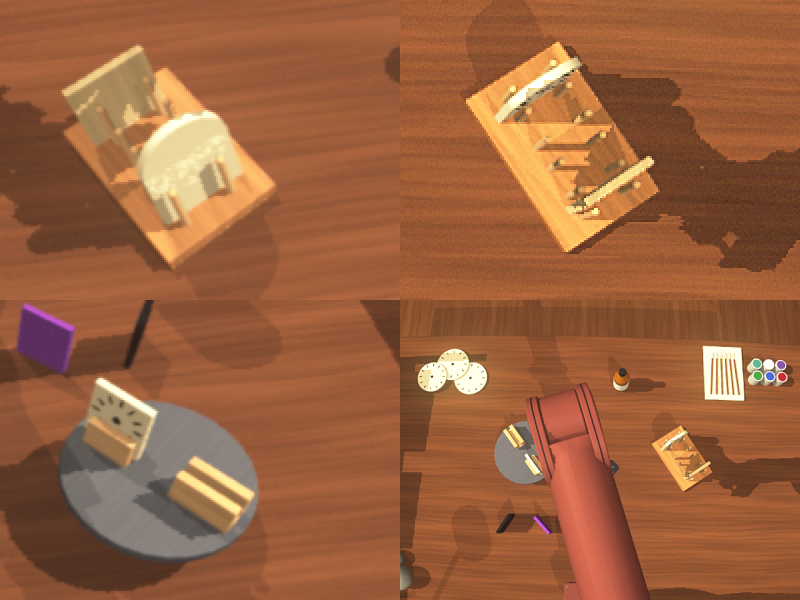

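The last picture shows the dial standing between bay0's dowels, down on the board. The blank, small dial and bottle are in place, and the turntable sits at its original angle. I hand in.

```bash
python3 -c "
from h import *
ticket.close_job()"
```

```text
the job is handed in; nothing more can be done
```

I slid the arched dial straight up out of its holder, lowered it into bay0 of the drying rack, released it and handed the job in. The robot's clock read about 21 s, against the 45 s limit.

- **Lifting it out:** the grip closed to 8.75 mm on the 9 mm dial. The slow lift met no resistance above the 10 N stop. The pictures taken after the lift and at the end show the platter at its starting angle and the small dial still in its holder.
- **Placing it:** the dial touched the board with the tool at 91.7 mm, where I expected about 92.6 mm. Just before lowering, the dial and bay centres agreed to within about 1 mm.
- **Final pictures:** the dial stands upright between bay0's dowels. The blank and the bottle are where they were.
- **Not fully checked:** the arm hid the stone's spot in the final top view. The arm never came near the stone, but I did not confirm its position at the end.
- **Disagreement:** two estimates of the rack's position differed by 3.5 mm. I used their midpoint, and the close look before lowering confirmed it.

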